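Clear the microscope bench after an imaging session

TASK

Clear up the microscope bench: stand the two objectives upright in the black tray and the two stain bottles upright in the white tray, each in the bay whose floor has the colour of its ring or cap, and put the blue slide box flat in the wooden tray, label up. Set each thing down, never drop it, and leave the culture dish where it is.

Things in the scene. Friction and masses are not known exactly. Their poses are not given: they have to be found in the camera images.
- objective_yellow: Microscope objective standing upright: a round steel barrel 30 mm in diameter from 6 to 45 mm height, 58 mm tall in all, with a yellow ring round the top of the barrel (37 to 45 mm height; its shoulder shows from above) and a tapering nose 18 to 15 mm wide above it. 120 g. Origin: centre of the underside; z up along the barrel.
- objective_blue: Microscope objective standing upright: a round steel barrel 30 mm in diameter from 6 to 45 mm height, 58 mm tall in all, with a blue ring round the top of the barrel (37 to 45 mm height; its shoulder shows from above) and a tapering nose 18 to 15 mm wide above it. 120 g. Origin: centre of the underside; z up along the barrel.
- bottle_red: Amber glass stain bottle standing upright, with a paper label band and a round red cap: body 33 mm in diameter up to 50 mm height, cap 23 mm in diameter from 56 to 72 mm. 70 g. Origin: centre of the underside; z up.
- bottle_green: Amber glass stain bottle standing upright, with a paper label band and a round green cap: body 33 mm in diameter up to 50 mm height, cap 23 mm in diameter from 56 to 72 mm. 70 g. Origin: centre of the underside; z up.
- slide_box: Closed blue slide box lying flat, 84 mm (its x) by 48 mm (its y), 36 mm high, with a white paper label on top. 100 g. Origin: centre of the underside; z up.
- objective_tray: Black plastic tray fixed to the bench, 62 mm (its x) by 120 mm (its y), 18 mm high, with a floor 4 mm thick, 4 mm walls, and a divider of the same height across the middle that makes two bays of 54 mm (x) by 56 mm (y) inside. The bay centred at y = +29 mm has a yellow floor, the one at y = -29 mm a blue floor. Origin: centre of the underside; may stand at any yaw. For the objectives.
- bottle_tray: White plastic tray fixed to the bench, 62 mm (its x) by 120 mm (its y), 18 mm high, with a floor 4 mm thick, 4 mm walls, and a divider of the same height across the middle that makes two bays of 54 mm (x) by 56 mm (y) inside. The bay centred at y = +29 mm has a red floor, the one at y = -29 mm a green floor. Origin: centre of the underside; may stand at any yaw. For the stain bottles.
- slide_tray: Plain wooden tray without a divider, fixed to the bench, for the slide box: 128 mm (its x) by 98 mm (its y), 18 mm high, floor 4 mm thick, walls 4 mm, so 120 by 90 mm inside. Origin: centre of the underside; may stand at any yaw.
- dish: Round white culture dish with a reddish-brown top, 60 mm in diameter, 14 mm high, loose on the bench among the things; not to be disturbed. Origin: centre of the underside.
Not all that is in view belongs to the job. Leave any pink or purple look-alike of the objective_yellow alone.

How it is judged:
By the outcome, as a careful person would: the job done as asked, in the order asked, and still so for the second after the job is handed in, with the robot touching nothing.
It also fails if it takes over 128 s, if anything falls off the work surface, if the arm or the gripper's body presses on something with over 40 N, if the wrist force passes 120 N, or if a joint passes its speed limit or range.

ROBOT

A 6-joint arm with a two-finger parallel gripper is mounted at the origin on the work surface. World frame = base frame: x ahead of the robot, y to its left, z up, the work surface at z = 0. Lengths are in m, angles in degrees, forces in N, time in s.
With the tool pointing down it reaches from about 0.375 to 0.9 m from the base axis. Payload 3.1 kg.
Tool frame: the origin (TCP) lies on the centre line of the jaws, within the pads' length; the fingertips stand 25 mm ahead of it and the grasp point (between the pads) lies 6 mm ahead of it; z points along the fingers, y is the line along which they close (so a half turn about z gives the same grasp; the last joint's range is limited). The gripper opens to 87 mm and grips with 3 to 60 N. Pads are 19 mm wide; open, the fingers measure 117 mm over their backs; the gripper's body (75 mm by 190 mm) begins 51 mm behind the grasp point.
Start: joints at [66.778, 30.224, 82.088, -0, 67.689, -10.227], TCP at [0.14, 0.609, 0.248] pointing down, gripper open.
Joint ranges: [-176.69, 176.69], [-43.24, 126.21], [12.49, 139.97], [-82, 262], [0, 151.66], [-163.58, 163.58]. Speed limits (degrees/s): [159.86, 159.86, 180, 180, 180, 180].

INTERFACE

Orientations are given as a 3x3 rotation matrix whose columns are the frame's x, y, z axes.
In Python, from rig import bot, cams, models gives the robot as it stands. The module is installed in compiled form; this text tells all that it offers.
- The arm moves only by the shell command python3 -m handwheel 'ROWS' [OPENING]. ROWS is JSON, a list of rows, each a list of 6 numbers: the shift along the world's x, y, z each as a share of 1 m, from -1 to 1, then the turn, a rotation vector about the world's x, y, z each as a share of 2 rad, from -1 to 1. In form: [[dx, dy, dz, wx, wy, wz], ...]. A call has exactly 8 rows; each row is the pose to reach, as a shift and turn from the pose commanded when the call began; what a row does not reach only later rows make up. A row lasts 1/12 s, in which the tool goes at most 41.7 mm and 7.16 degrees, less where a joint would pass 70% of its speed; a pose out of reach is approached as far as the arm can. A call with a number of a shift or a turn outside -1 to 1 is refused whole. A call with a gripper value outside its range is refused whole. OPENING is the opening, from -1 (shut) to 1 (fully open), so that 0 is half open, set as the call begins (- or left out, the last holds). The fingers move at their own pace and stop on an object; the grip force is fixed at half the most. Time passes only in rows, so rows that repeat a pose let the fingers close, or fill a call up. It gives the time, the measured TCP pose, the force, the opening and the grip force at its end, in the units of the state.
- bot.read_state(): the state, without advancing time (a new reading comes with each control period).
- cams.capture(name): name is "scene" or "top" or "wrist"; returns (picture, depth): 420x560x3 uint8, blue, green, red; 420x560 float32, m along the optical axis (not along the pixel's ray), 0 where there is no reading.
- cams.calibration(name): a dict with "mtx" (3x3 intrinsics, pixels), "dist_coeffs" ([k1, k2, p1, p2, k3] as OpenCV has them; the pictures are not rectified), "R" (3x3) and "t" (3): a world point X has camera coordinates R X + t; the wrist camera has in their place "tool_from_camera" (4x4, takes a point from camera to tool coordinates, whose origin is the TCP and whose axes are the flange's). Camera axes: x right, y down, z forward; pixel columns grow to the right and rows downward; lengths in m; the calibration is good to about 2 mm. A picture is of the moment at which its call begins: read the wrist's pose just before it. calibration takes no time and is no camera call.
- bot.hand_in(): hands the job in; it is judged then, once.
Trained networks look in the newest picture that a camera, given by its name, has taken for a name from the list of things; names that differ only in an ending like _2 or _b are one class to them, and where a whole thing is asked for, a point or a joint stands for the part that bears it (a point fixed in the world has none). Each returns a list of dicts, best first, with "conf" (0 to 1); they miss things now and then, are a little off and sometimes report something else, mostly with a low value. They report only what shows in the picture. A call takes as long as a camera call. They do not tell look-alikes from the thing itself.
- models.spot_in(query, camera): "position" ([column, row] in pixels, amid what is visible of it).
- models.tip_of(query, camera): "position" ([column, row] in pixels: a listed point, or the origin of a listed thing).
The state is a dict: "time_s": time; "joint_positions": joint angles; "qvel": joint speeds; "tau": joint torques, N m; "position": TCP position; "tcp_rot": TCP orientation; "force": force on the tool from outside, world axes, zero at the start; "moment": the same for the moment, N m; "opening": opening from 0.0 (shut) to 1.0 (fully open); "grasp_force": force on a finger pad.
Only numpy, scipy, OpenCV 4.12 (cv2) and the standard library are available. Lean on these libraries where they do the work, as an engineer would, in place of code of your own. Each camera call takes 0.05 s, during which the arm holds its last target. There are 200 camera calls.

## Working session

There is one attempt and no reset: what is moved stays moved. The work goes in short steps, Python scripts to look and compute and a shell command to move; the robot and the scene stay as the last step left them, time stands still between calls to the robot, and variables do not carry over. Pictures are saved under pics/ and viewed, at most 14 in all, crops included, and the job is handed in when it is done.

```bash
mkdir -p pics; cat > h.py <<'E'
import numpy as np, cv2
from rig import bot,cams,models
def snap(n,f=None):
    s=bot.read_state(); p,d=cams.capture(n)
    if f: cv2.imwrite('pics/'+f,p)
    return s,p,d
def cam(n,s=None):
    c=cams.calibration(n); K=np.array(c['mtx']);D=np.array(c['dist_coeffs'])
    if n=='wrist':
        T=np.array(c['tool_from_camera']);Rt=np.array(s['tcp_rot']);
        R=Rt@T[:3,:3]; o=Rt@T[:3,3]+np.array(s['position'])
    else:
        R=np.array(c['R']).T; o=-R@np.array(c['t'])
    return K,D,R,o
def ray(px,C):
    K,D,R,o=C
    u=cv2.undistortPoints(np.array([[px]],float),K,D)[0,0]
    return R@np.array([u[0],u[1],1.]),o
def onz(px,z,C):
    r,o=ray(px,C); return o+r*(z-o[2])/r[2]
def cloud(d,C):
    K,D,R,o=C; h,w=d.shape
    g=np.stack(np.meshgrid(np.arange(w),np.arange(h)),-1).reshape(-1,1,2).astype(float)
    u=cv2.undistortPoints(g,K,D)[:,0]
    P=np.c_[u,np.ones(len(u))]*d.reshape(-1,1)
    return (P@R.T+o).reshape(h,w,3)
E
python3 - <<'E'
from h import *
for n in ('top','scene'):
    s,p,d=snap(n,n+'0.png'); C=cam(n)
    print(n,C[3].round(3))
    for q in 'objective_yellow objective_blue bottle_red bottle_green slide_box objective_tray bottle_tray slide_tray dish'.split():
        for r in models.spot_in(q,n)[:5]:
            if r['conf']>.2:
                P=cloud(d,C); x=np.round(r['position']).astype(int)
                print(q,round(r['conf'],2),x,P[x[1],x[0]].round(3))
print(bot.read_state())
E
```

```text
top [0.456 0.012 1.174]
objective_yellow 0.74 [232 283] [0.364 0.11  0.055]
objective_yellow 0.7 [219 251] [0.436 0.137 0.057]
objective_yellow 0.5 [184 248] [0.445 0.217 0.045]
objective_blue 0.56 [390 265] [ 0.392 -0.245  0.048]
bottle_green 0.69 [281 248] [ 0.439 -0.001  0.076]
slide_box 0.59 [330 246] [ 0.439 -0.113  0.037]
objective_tray 0.97 [275 154] [0.659 0.006 0.005]
bottle_tray 0.78 [447 206] [ 0.524 -0.397  0.006]
bottle_tray 0.26 [220 250] [0.438 0.135 0.059]
bottle_tray 0.21 [328 242] [ 0.448 -0.108  0.038]
slide_tray 0.9 [115 210] [0.538 0.385 0.002]
slide_tray 0.52 [166 281] [0.374 0.254 0.069]
dish 0.77 [192 204] [0.546 0.202 0.015]
scene [1.047 0.562 0.851]
objective_yellow 0.62 [344 231] [0.45  0.14  0.048]
objective_yellow 0.56 [376 255] [0.448 0.23  0.038]
objective_yellow 0.55 [409 245] [0.385 0.269 0.05 ]
objective_yellow 0.54 [267 187] [ 0.46  -0.099  0.037]
objective_yellow 0.5 [360 208] [0.365 0.119 0.045]
objective_blue 0.48 [248 153] [ 0.399 -0.236  0.034]
bottle_red 0.92 [408 245] [0.386 0.268 0.05 ]
bottle_green 0.69 [407 248] [0.385 0.267 0.037]
bottle_
[... 561 characters left out ...]
.18102703e-03,
        6.76901473e+01, -1.02289465e+01]), 'qvel': array([ 0.1500206 , -0.00643683,  0.02406576,  0.02014663, -0.04134285,
       -0.07872193]), 'tau': array([-1.65623146e-04, -4.40016246e+01, -1.76990050e+01,  6.33676350e-02,
        5.03904023e-02, -2.45270326e-05]), 'position': array([0.14046806, 0.60899761, 0.247572  ]), 'tcp_rot': array([[-9.74403883e-01,  2.24804518e-01, -2.21047310e-05],
       [ 2.24804517e-01,  9.74403883e-01,  3.77988344e-05],
       [ 3.00362845e-05,  3.18620876e-05, -9.99999999e-01]]), 'force': array([-0.17473345,  0.69614357,  1.08975919]), 'moment': array([-0.02628151, -0.03563088,  0.03029536]), 'grasp_force': 0.0, 'opening': 1.0013781000677924}
```

View pics/top0.png

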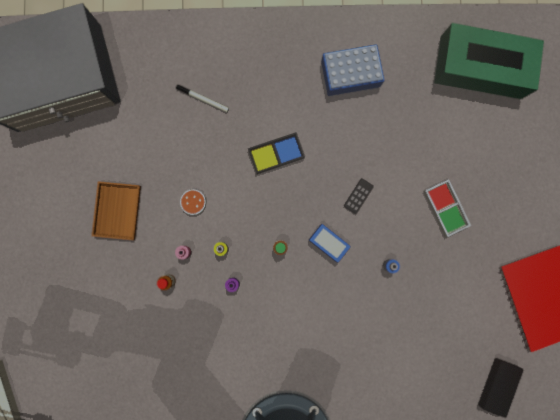

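View pics/scene0.png

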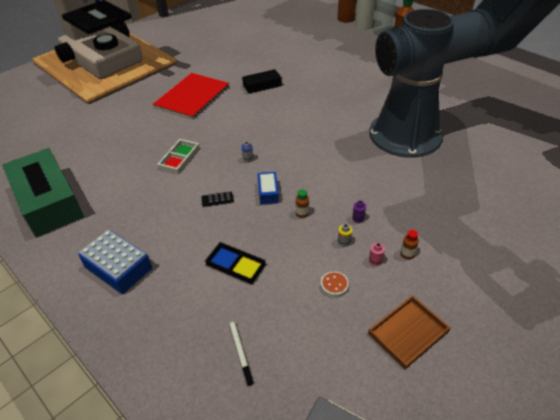

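Candidates in the top picture: ringed look-alikes at yellow (220,249), pink (183,253), purple (232,285) and blue (393,266). I choose yellow (220,249) and blue (393,266). The bottles are red at (165,283) and green at (281,248). The slide box is at (329,243), not the remote at (358,196) or the studded blue block at (353,69). The trays are black at (276,153), white at (447,208) and wooden at (117,211), and the dish is at (192,202).

```bash
python3 - <<'E'
from h import *
p=cv2.imread('pics/top0.png'); s,p,d=snap('top'); C=cam('top'); P=cloud(d,C)
hsv=cv2.cvtColor(p,cv2.COLOR_BGR2HSV)
def near(px,r):
    m=np.zeros(d.shape,np.uint8); cv2.circle(m,px,r,1,-1); return m>0
for n,px,zlo in [('yel',(220,249),.03),('blu',(393,266),.03),('red',(165,283),.03),('grn',(281,248),.03),('pink',(183,253),.03),('purp',(232,285),.03)]:
    m=near(px,14)&(P[...,2]>zlo); q=P[m]; 
    c,r=cv2.minEnclosingCircle(q[:,:2].astype(np.float32))
    col=near(px,14)&(hsv[...,1]>150)&(hsv[...,2]>70); v,u=np.nonzero(col); uv=[u.mean(),v.mean()]
    print(n,len(q),'circ',np.round(c,3),round(r,3),'zmax',q[:,2].max().round(3),'colour',np.round(uv,1),'z45',onz(uv,.045,C)[:2].round(3),'z72',onz(uv,.072,C)[:2].round(3))
for n,px,r,z0,z1 in [('box',(329,243),32,.03,.045),('otray',(276,153),42,.012,.03),('btray',(447,208),42,.012,.03),('stray',(117,211),48,.012,.03),('dish',(192,202),22,.009,.025)]:
    m=near(px,r)&(P[...,2]>z0)&(P[...,2]<z1); q=P[m][:,:2].astype(np.float32)
    (c,wh,a)=cv2.minAreaRect(q); print(n,len(q),np.round(c,3),np.round(wh,3),round(a,1),np.median(P[m][:,2]).round(3))
for px in [(263,158),(288,150),(441,196),(453,219)]: print(px,onz(px,.004,C).round(3))
crop=np.hstack([cv2.resize(p[y-40:y+40,x-40:x+40],(390,390),interpolation=2) for x,y in [(205,265),(385,262)]])
cv2.imwrite('pics/crop1.png',crop)
E
```

```text
yel 153 circ [0.446 0.081] 0.07 zmax 1.174 colour [220.3 249. ] z45 [0.44  0.135] z72 [0.441 0.132]
blu 148 circ [ 0.419 -0.126] 0.142 zmax 1.174 colour [387. 266.] z45 [ 0.39  -0.239] z72 [ 0.392 -0.233]
red 198 circ [0.413 0.146] 0.141 zmax 1.174 colour [164.2 282.6] z45 [0.369 0.263] z72 [0.371 0.257]
grn 169 circ [0.441 0.002] 0.018 zmax 1.174 colour [278.3 244.3] z45 [0.447 0.005] z72 [0.447 0.005]
pink 161 circ [0.444 0.125] 0.114 zmax 1.174 colour [nan nan] z45 [nan nan] z72 [nan nan]
purp 153 circ [0.403 0.068] 0.077 zmax 1.174 colour [nan nan] z45 [nan nan] z72 [nan nan]
box 783 [ 0.446 -0.112] [0.084 0.048] 49.9 0.037
otray 348 [0.661 0.004] [0.063 0.12 ] 17.5 0.018
btray 393 [ 0.519 -0.394] [0.121 0.065] 23.5 0.018
stray 428 [0.536 0.38 ] [0.103 0.129] 82.7 0.018
dish 524 [0.552 0.201] [0.059 0.059] 88.0 0.015
(263, 158) [0.65  0.034 0.004]
(288, 150) [ 0.668 -0.025  0.004]
(441, 196) [ 0.548 -0.384  0.004]
(453, 219) [ 0.493 -0.41   0.004]<stdin>:9: RuntimeWarning: Mean of empty slice.
  ret = ret.dtype.type(ret / rcount)
```

View pics/crop1.png

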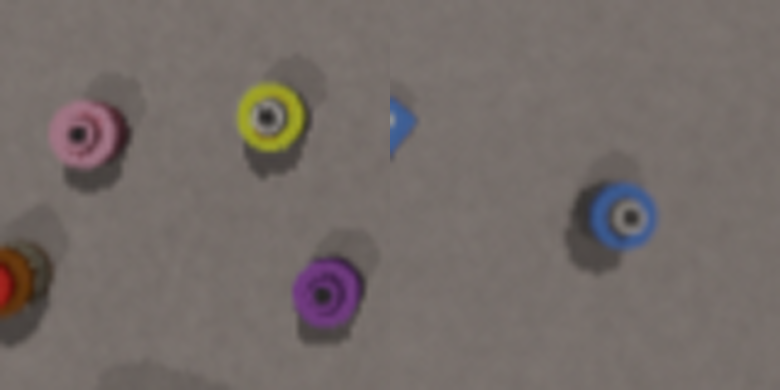

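The crop confirms the plain yellow ring (left, 272,117) and the blue ring (right, 625,217). Pink and purple are the decoys. I'll refine the centres and move above yellow.

```bash
python3 - <<'E'
from h import *
s,p,d=snap('top'); C=cam('top'); P=cloud(d,C)
for n,px in [('yel',(220,249)),('blu',(393,266)),('red',(165,283)),('grn',(281,248))]:
    m=np.zeros(d.shape,np.uint8); cv2.circle(m,px,14,1,-1); z=P[...,2]
    q=P[(m>0)&(z>.03)&(z<.085)]; qt=q[q[:,2]>(.05 if n in('yel','blu') else .066)]
    print(n,q.mean(0).round(3),'top',qt.mean(0).round(3),len(q),len(qt))
E
python3 -m handwheel '[[0.03,-0.04,0,0,0,0],[0.06,-0.08,0,0,0,0],[0.08,-0.12,0,0,0,0],[0.1,-0.16,0,0,0,0],[0.12,-0.19,0,0,0,0],[0.14,-0.22,0,0,0,0],[0.16,-0.25,0,0,0,0],[0.18,-0.28,0,0,0,0]]' 0.2
python3 -m handwheel '[[0.02,-0.03,0,0,0,0],[0.04,-0.06,0,0,0,0],[0.06,-0.1,-0.02,0,0,0],[0.08,-0.13,-0.04,0,0,0],[0.1,-0.16,-0.06,0,0,0],[0.12,-0.19,-0.08,0,0,0],[0.12,-0.193,-0.1,0,0,0],[0.12,-0.193,-0.1,0,0,0]]'
```

```text
yel [0.441 0.135 0.048] top [0.44  0.135 0.057] 149 45
blu [ 0.39  -0.25   0.048] top [ 0.39  -0.251  0.057] 144 41
red [0.37  0.259 0.06 ] top [0.369 0.263 0.072] 188 83
grn [0.44  0.001 0.063] top [0.44  0.001 0.072] 166 84
time_s: 1.77
position: [0.3212, 0.3274, 0.2479]
tcp_rot: [[-0.975, 0.224, 0.001], [0.224, 0.975, 0.0], [-0.001, 0.001, -1.0]]
force: [0.3, 1.1, 0.7]
opening: 0.611
grasp_force: 0.0
time_s: 2.43
position: [0.4404, 0.1335, 0.1447]
tcp_rot: [[-0.973, 0.229, -0.005], [0.229, 0.973, -0.001], [0.005, -0.002, -1.0]]
force: [-0.4, 0.0, -0.5]
opening: 0.599
grasp_force: 0.0
```

```bash
python3 - <<'E'
from h import *
s,p,d=snap('wrist','w1.png'); C=cam('wrist',s); P=cloud(d,C); z=P[...,2]
m=(z>.03)&(z<.07)&(d>0)&(np.hypot(P[...,0]-.44,P[...,1]-.135)<.03); q=P[m]; print(len(q), q.mean(0).round(4), s['position'].round(4), C[3].round(3))
if len(q): print(cv2.minEnclosingCircle(q[:,:2].astype(np.float32)), q[q[:,2]>.05].mean(0))
E
```

```text
1170 [0.4378 0.1366 0.0468] [0.4404 0.1335 0.1447] [0.369 0.151 0.281]
((0.4401651918888092, 0.13620075583457947), 0.01550307683646679) [0.43911365 0.13637228 0.05543752]
```

View pics/w1.png

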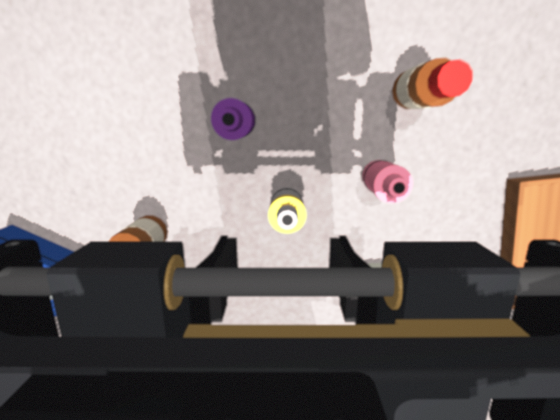

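The yellow ring, at (287,215), stands centred between the open fingers, and the neighbours are clear. I'll descend and grip.

```bash

python3 -m handwheel '[[0,0,-0.03,0,0,0],[0,0,-0.06,0,0,0],[0,0,-0.085,0,0,0],[0,0,-0.1,0,0,0],[0,0,-0.106,0,0,0],[0,0,-0.106,0,0,0],[0,0,-0.106,0,0,0],[0,0,-0.106,0,0,0]]'
python3 -m handwheel '[[0,0,0,0,0,0],[0,0,0,0,0,0],[0,0,0,0,0,0],[0,0,0,0,0,0],[0,0,0,0,0,0],[0,0,0,0,0,0],[0,0,0,0,0,0],[0,0,0,0,0,0]]' -1
```

```text
time_s: 3.15
position: [0.4412, 0.1366, 0.0429]
tcp_rot: [[-0.975, 0.224, 0.003], [0.224, 0.975, 0.0], [-0.003, 0.001, -1.0]]
force: [0.2, -0.7, -0.1]
opening: 0.601
grasp_force: 0.0
time_s: 3.82
position: [0.4407, 0.136, 0.0418]
tcp_rot: [[-0.974, 0.225, 0.001], [0.225, 0.974, 0.0], [-0.001, 0.0, -1.0]]
force: [-0.1, 1.2, 5.9]
opening: 0.337
grasp_force: 30.0
```

```bash

python3 -m handwheel '[[0,0,0.03,0,0,0],[0,0,0.06,0,0,0],[0.01,-0.005,0.08,0,0,0],[0.04,-0.02,0.09,0,0,0],[0.07,-0.035,0.09,0,0,0],[0.1,-0.05,0.09,0,0,0],[0.13,-0.065,0.09,0,0,0],[0.16,-0.08,0.09,0,0,0]]'
python3 -m handwheel '[[0.03,-0.015,0,0,0,0],[0.045,-0.022,0,0,0,0],[0.051,-0.024,0,0,0,0],[0.051,-0.024,0,0,0,0],[0.051,-0.024,0,0,0,0],[0.051,-0.024,0,0,0,0],[0.051,-0.024,0,0,0,0],[0.051,-0.024,0,0,0,0]]'
python3 - <<'E'
from h import *
s,p,d=snap('wrist','w2.png'); C=cam('wrist',s); P=cloud(d,C); z=P[...,2]
m=(z>.012)&(z<.025)&(d>0)&(np.hypot(P[...,0]-.661,P[...,1]-.004)<.08); q=P[m]; print(len(q),s['position'])
print(cv2.minAreaRect(q[:,:2].astype(np.float32)))
E
```

```text
time_s: 4.48
position: [0.6011, 0.0552, 0.1311]
tcp_rot: [[-0.974, 0.225, -0.001], [0.225, 0.974, 0.0], [0.001, -0.0, -1.0]]
force: [0.6, 0.3, -0.6]
opening: 0.335
grasp_force: 30.0
time_s: 5.15
position: [0.6503, 0.0328, 0.1316]
tcp_rot: [[-0.975, 0.224, -0.001], [0.224, 0.975, 0.0], [0.001, -0.0, -1.0]]
force: [0.3, -0.3, -0.8]
opening: 0.334
grasp_force: 30.0
1526 [0.650286   0.03282995 0.13156278]
((0.6598497629165649, 0.004150502383708954), (0.06260388344526291, 0.1195596382021904), 17.24376678466797)
```

View pics/w2.png

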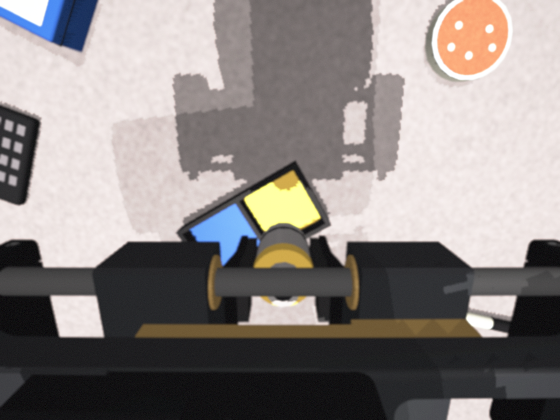

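Over the yellow bay: the objective is at (283,265) and the bay floor at (285,205), and the tray pose agrees to about 1 mm. I'll lower and release a little.

```bash

python3 -m handwheel '[[0,0,-0.03,0,0,0],[0,0,-0.06,0,0,0],[0,0,-0.07,0,0,0],[0,0,-0.078,0,0,0],[0,0,-0.082,0,0,0],[0,0,-0.085,0,0,0],[0,0,-0.085,0,0,0],[0,0,-0.085,0,0,0]]'
python3 -m handwheel '[[0,0,-0.001,0,0,0],[0,0,-0.001,0,0,0],[0,0,-0.001,0,0,0],[0,0,-0.001,0,0,0],[0,0,-0.001,0,0,0],[0,0,-0.001,0,0,0],[0,0,-0.001,0,0,0],[0,0,-0.001,0,0,0]]'
```

```text
time_s: 5.87
position: [0.6523, 0.0319, 0.0476]
tcp_rot: [[-0.974, 0.225, 0.002], [0.225, 0.974, -0.0], [-0.002, 0.0, -1.0]]
force: [-0.1, 0.5, -1.7]
opening: 0.336
grasp_force: 30.0
time_s: 6.53
position: [0.6517, 0.032, 0.0459]
tcp_rot: [[-0.974, 0.225, 0.001], [0.225, 0.974, -0.0], [-0.001, 0.0, -1.0]]
force: [-0.4, -0.2, 1.9]
opening: 0.334
grasp_force: 30.0
```

```bash

python3 -m handwheel '[[0,0,0,0,0,0],[0,0,0,0,0,0],[0,0,0,0,0,0],[0,0,0.005,0,0,0],[0,0,0.02,0,0,0],[0,0,0.05,0,0,0],[0,0,0.08,0,0,0],[0,0,0.1,0,0,0]]' 0.15
python3 -m handwheel '[[-0.02,-0.02,0,0,0,0],[-0.045,-0.05,0,0,0,0],[-0.07,-0.075,0,0,0,0],[-0.095,-0.1,0,0,0,0],[-0.12,-0.13,0,0,0,0],[-0.145,-0.155,0,0,0,0],[-0.17,-0.18,0,0,0,0],[-0.19,-0.21,0,0,0,0]]'
python3 -m handwheel '[[-0.025,-0.025,0,0,0,0],[-0.05,-0.05,0,0,0,0],[-0.065,-0.065,0,0,0,0],[-0.072,-0.073,0,0,0,0],[-0.072,-0.073,0,0,0,0],[-0.072,-0.073,0,0,0,0],[-0.072,-0.073,0,0,0,0],[-0.072,-0.073,0,0,0,0]]'
cat > look.py <<'E'
import sys
from h import *
x,y,lo,hi,r=map(float,sys.argv[1:6]); f=sys.argv[6] if len(sys.argv)>6 else None
s,p,d=snap('wrist',f); C=cam('wrist',s); P=cloud(d,C); z=P[...,2]
q=P[(z>lo)&(z<hi)&(d>0)&(np.hypot(P[...,0]-x,P[...,1]-y)<r)]
print(len(q),'tcp',s['position'].round(4),'mean',q.mean(0).round(4))
f=q[:,:2].astype(np.float32); print(cv2.minEnclosingCircle(f),cv2.minAreaRect(f))
E
python3 look.py .39 -.251 .03 .07 .03 w3.png
```

```text
time_s: 7.2
position: [0.6525, 0.0319, 0.1483]
tcp_rot: [[-0.974, 0.225, 0.003], [0.225, 0.974, -0.0], [-0.003, 0.0, -1.0]]
force: [-0.4, -1.0, -1.0]
opening: 0.574
grasp_force: 0.0
time_s: 7.87
position: [0.4591, -0.1779, 0.1458]
tcp_rot: [[-0.975, 0.224, -0.001], [0.224, 0.975, 0.001], [0.002, 0.001, -1.0]]
force: [0.8, -0.1, -0.0]
opening: 0.573
grasp_force: 0.0
time_s: 8.53
position: [0.3904, -0.2501, 0.1456]
tcp_rot: [[-0.975, 0.223, 0.0], [0.223, 0.975, -0.0], [-0.0, 0.0, -1.0]]
force: [0.7, -0.7, 0.3]
opening: 0.577
grasp_force: 0.0
1159 tcp [ 0.3904 -0.2501  0.1456] mean [ 0.3869 -0.2514  0.0468]
((0.38932204246520996, -0.25180742144584656), 0.015559236519038677) ((0.38922497630119324, -0.25213518738746643), (0.029195131734013557, 0.030533501878380775), 77.66064453125)
```

View pics/w3.png

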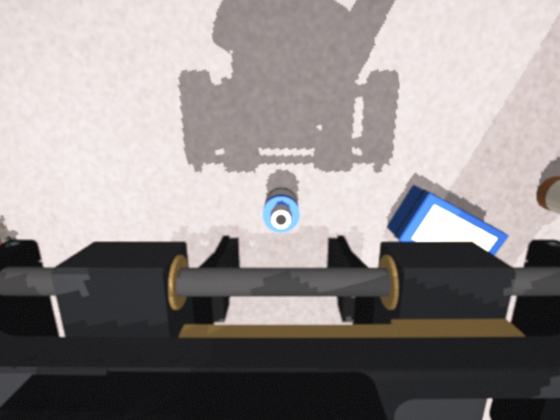

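The blue-ringed objective, at (281,213), is centred between the fingers. I'll descend, grip and carry it to the blue bay.

```bash

python3 -m handwheel '[[0,-0.001,-0.03,0,0,0],[0,-0.001,-0.06,0,0,0],[0,-0.001,-0.085,0,0,0],[0,-0.001,-0.1,0,0,0],[0,-0.001,-0.104,0,0,0],[0,-0.001,-0.104,0,0,0],[0,-0.001,-0.104,0,0,0],[0,-0.001,-0.104,0,0,0]]'
python3 -m handwheel '[[0,0,0,0,0,0],[0,0,0,0,0,0],[0,0,0,0,0,0],[0,0,0,0,0,0],[0,0,0,0,0,0],[0,0,0,0,0,0],[0,0,0,0,0,0],[0,0,0,0,0,0]]' -1
python3 -m handwheel '[[0,0,0.03,0,0,0],[0,0,0.06,0,0,0],[0.01,0.01,0.085,0,0,0],[0.04,0.03,0.1,0,0,0],[0.07,0.055,0.1,0,0,0],[0.1,0.08,0.1,0,0,0],[0.13,0.105,0.1,0,0,0],[0.16,0.13,0.1,0,0,0]]'
python3 -m handwheel '[[0.03,0.025,0,0,0,0],[0.06,0.05,0,0,0,0],[0.09,0.075,0,0,0,0],[0.11,0.09,0,0,0,0],[0.12,0.097,0,0,0,0],[0.12,0.097,0,0,0,0],[0.12,0.097,0,0,0,0],[0.12,0.097,0,0,0,0]]'
python3 look.py .67 -.024 .062 .18 .04 w4.png
```

```text
time_s: 9.25
position: [0.3902, -0.2522, 0.0425]
tcp_rot: [[-0.975, 0.224, 0.001], [0.224, 0.975, -0.001], [-0.002, -0.001, -1.0]]
force: [1.1, -0.6, 0.5]
opening: 0.574
grasp_force: 0.0
time_s: 9.92
position: [0.3897, -0.2522, 0.042]
tcp_rot: [[-0.974, 0.225, 0.001], [0.225, 0.974, -0.001], [-0.001, -0.0, -1.0]]
force: [-0.3, 0.8, 6.3]
opening: 0.338
grasp_force: 30.0
time_s: 10.58
position: [0.5502, -0.1205, 0.1414]
tcp_rot: [[-0.974, 0.225, -0.001], [0.225, 0.974, 0.0], [0.001, -0.0, -1.0]]
force: [0.2, -0.8, -1.1]
opening: 0.335
grasp_force: 30.0
time_s: 11.25
position: [0.6679, -0.0255, 0.1407]
tcp_rot: [[-0.974, 0.225, -0.003], [0.225, 0.974, 0.0], [0.003, -0.001, -1.0]]
force: [-0.3, -0.0, -1.2]
opening: 0.341
grasp_force: 30.0
4884 tcp [ 0.6679 -0.0255  0.1407] mean [ 0.6605 -0.0237  0.1416]
((0.6592446565628052, -0.023358456790447235), 0.02705778367817402) ((0.6672060489654541, -0.02490989677608013), (0.05359664931893349, 0.03044692799448967), 78.41923522949219)
```

View pics/w4.png

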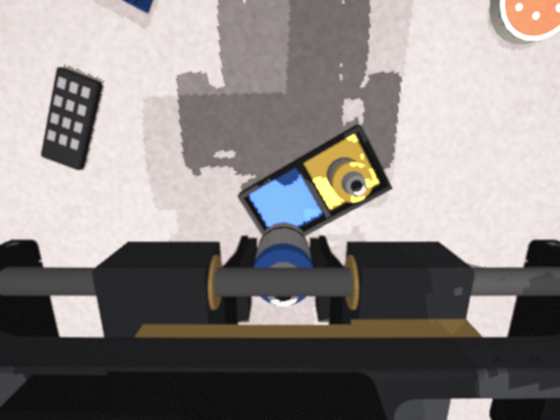

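The yellow objective stands upright in the yellow bay at (350,180). The blue one, at (283,265), is over the blue bay. I'll lower it and open only slightly, because yellow is near.

```bash

python3 -m handwheel '[[0,0.001,-0.03,0,0,0],[0,0.001,-0.06,0,0,0],[0,0.001,-0.078,0,0,0],[0,0.001,-0.088,0,0,0],[0,0.001,-0.092,0,0,0],[0,0.001,-0.095,0,0,0],[0,0.001,-0.096,0,0,0],[0,0.001,-0.096,0,0,0]]'
python3 -m handwheel '[[0,0,0,0,0,0],[0,0,0,0,0,0],[0,0,0,0,0,0],[0,0,0,0,0,0],[0,0,0,0,0,0],[0,0,0,0,0,0],[0,0,0,0,0,0],[0,0,0,0,0,0]]'
```

```text
time_s: 11.97
position: [0.6702, -0.0244, 0.0467]
tcp_rot: [[-0.974, 0.225, 0.002], [0.225, 0.974, -0.0], [-0.002, 0.0, -1.0]]
force: [1.1, -0.8, -0.8]
opening: 0.333
grasp_force: 30.0
time_s: 12.63
position: [0.6698, -0.024, 0.0461]
tcp_rot: [[-0.974, 0.225, 0.001], [0.225, 0.974, -0.0], [-0.001, 0.0, -1.0]]
force: [-0.3, 1.3, 3.5]
opening: 0.339
grasp_force: 30.0
```

```bash

python3 -m handwheel '[[0,0,0,0,0,0],[0,0,0,0,0,0],[0,0,0,0,0,0],[0,0,0.005,0,0,0],[0,0,0.02,0,0,0],[0,0,0.05,0,0,0],[0,0,0.08,0,0,0],[0,0,0.11,0,0,0]]' -0.08
python3 -m handwheel '[[-0.02,0.02,0,0,0,0],[-0.045,0.045,0,0,0,0],[-0.07,0.07,0,0,0,0],[-0.095,0.09,0,0,0,0],[-0.12,0.115,0,0,0,0],[-0.145,0.14,0,0,0,0],[-0.17,0.165,0,0,0,0],[-0.2,0.19,0,0,0,0]]' 0.25
python3 -m handwheel '[[-0.025,0.025,0,0,0,0],[-0.05,0.05,0,0,0,0],[-0.075,0.07,0,0,0,0],[-0.09,0.085,0,0,0,0],[-0.1,0.095,0,0,0,0],[-0.1,0.095,0,0,0,0],[-0.1,0.095,0,0,0,0],[-0.1,0.095,0,0,0,0]]'
python3 look.py .37 .261 .03 .08 .035 w5.png;python3 look.py .37 .261 .066 .08 .035
```

```text
time_s: 13.3
position: [0.669, -0.024, 0.1564]
tcp_rot: [[-0.974, 0.225, -0.001], [0.225, 0.974, 0.0], [0.001, -0.0, -1.0]]
force: [0.8, 0.3, 1.0]
opening: 0.461
grasp_force: 0.0
time_s: 13.97
position: [0.4694, 0.1669, 0.1561]
tcp_rot: [[-0.974, 0.226, 0.002], [0.226, 0.974, 0.0], [-0.002, 0.001, -1.0]]
force: [0.8, 0.3, -0.7]
opening: 0.624
grasp_force: 0.0
time_s: 14.63
position: [0.3705, 0.2609, 0.1558]
tcp_rot: [[-0.974, 0.225, 0.001], [0.225, 0.974, 0.0], [-0.001, 0.001, -1.0]]
force: [-0.4, -1.1, 0.2]
opening: 0.627
grasp_force: 0.0
1423 tcp [0.3705 0.2609 0.1558] mean [0.3632 0.2638 0.0597]
((0.36745449900627136, 0.2629086375236511), 0.016726750880479813) ((0.3652348518371582, 0.26335474848747253), (0.03293566405773163, 0.027694718912243843), 74.76000213623047)
702 tcp [0.3707 0.2607 0.1557] mean [0.3671 0.2629 0.0706]
((0.36788085103034973, 0.2629733681678772), 0.01159146148711443) ((0.36763858795166016, 0.26281189918518066), (0.02201472409069538, 0.021992677822709084), 81.11732482910156)
```

View pics/w5.png

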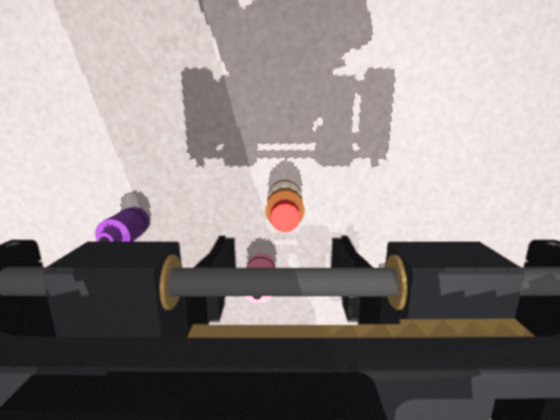

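The red cap, at (285,215), is between the fingers, with purple at (115,232) and pink at (258,275) well off. I'll grip and carry it to the white tray's red bay.

```bash

python3 -m handwheel '[[-0.002,0.001,-0.03,0,0,0],[-0.002,0.001,-0.06,0,0,0],[-0.002,0.001,-0.09,0,0,0],[-0.002,0.001,-0.108,0,0,0],[-0.002,0.001,-0.114,0,0,0],[-0.002,0.001,-0.114,0,0,0],[-0.002,0.001,-0.114,0,0,0],[-0.002,0.001,-0.114,0,0,0]]'
python3 -m handwheel '[[0,0,0,0,0,0],[0,0,0,0,0,0],[0,0,0,0,0,0],[0,0,0,0,0,0],[0,0,0,0,0,0],[0,0,0,0,0,0],[0,0,0,0,0,0],[0,0,0,0,0,0]]' -1
python3 -m handwheel '[[0,0,0.03,0,0,0],[0,0,0.06,0,0,0],[0,0,0.09,0,0,0],[0,0,0.12,0,0,0],[0.005,-0.02,0.14,0,0,0],[0.01,-0.05,0.15,0,0,0],[0.02,-0.08,0.15,0,0,0],[0.03,-0.115,0.15,0,0,0]]'
python3 -m handwheel '[[0.01,-0.035,0,0,0,0],[0.02,-0.07,0,0,0,0],[0.03,-0.105,0,0,0,0],[0.04,-0.14,0,0,0,0],[0.05,-0.175,0,0,0,0],[0.06,-0.21,0,0,0,0],[0.07,-0.245,0,0,0,0],[0.08,-0.28,0,0,0,0]]'
python3 -m handwheel '[[0.01,-0.035,0,0,0,0],[0.02,-0.07,0,0,0,0],[0.03,-0.105,0,0,0,0],[0.04,-0.14,0,0,0,0],[0.05,-0.175,-0.01,0,0,0],[0.06,-0.21,-0.02,0,0,0],[0.066,-0.235,-0.03,0,0,0],[0.068,-0.249,-0.04,0,0,0]]'
python3 -m handwheel '[[0,0,0,0,0,0],[0,0,0,0,0,0],[0,0,0,0,0,0],[0,0,0,0,0,0],[0,0,0,0,0,0],[0,0,0,0,0,0],[0,0,0,0,0,0],[0,0,0,0,0,0]]'
python3 look.py .519 -.394 .012 .025 .08 w6.png
```

```text
time_s: 15.4
position: [0.3685, 0.2621, 0.0425]
tcp_rot: [[-0.974, 0.225, 0.002], [0.225, 0.974, 0.001], [-0.002, 0.001, -1.0]]
force: [-0.7, -0.6, 0.6]
opening: 0.625
grasp_force: 0.0
time_s: 16.07
position: [0.3678, 0.2622, 0.0421]
tcp_rot: [[-0.974, 0.225, 0.001], [0.225, 0.974, 0.0], [-0.001, 0.001, -1.0]]
force: [-0.1, 0.5, 6.3]
opening: 0.372
grasp_force: 30.0
time_s: 16.73
position: [0.3976, 0.1465, 0.1924]
tcp_rot: [[-0.975, 0.222, 0.002], [0.222, 0.975, 0.0], [-0.002, 0.001, -1.0]]
force: [1.8, 0.2, -0.6]
opening: 0.375
grasp_force: 30.0
time_s: 17.4
position: [0.477, -0.1346, 0.1912]
tcp_rot: [[-0.974, 0.225, -0.001], [0.225, 0.974, 0.001], [0.001, 0.0, -1.0]]
force: [0.6, 0.4, -0.0]
opening: 0.372
grasp_force: 30.0
time_s: 18.07
position: [0.5459, -0.3856, 0.1505]
tcp_rot: [[-0.974, 0.227, 0.001], [0.227, 0.974, -0.002], [-0.001, -0.002, -1.0]]
force: [-0.6, -0.1, -1.4]
opening: 0.37
grasp_force: 30.0
time_s: 18.73
position: [0.5457, -0.3816, 0.152]
tcp_rot: [[-0.975, 0.224, 0.0], [0.224, 0.975, -0.0], [-0.0, -0.0, -1.0]]
force: [0.4, -0.2, -0.7]
opening: 0.369
grasp_force: 30.0
2013 tcp [ 0.5457 -0.3816  0.152 ] mean [ 0.509  -0.3956  0.0162]
((0.5185056924819946, -0.3930463492870331), 0.06658276915550232) ((0.5193163752555847, -0.39393892884254456), (0.12040554732084274, 0.06227927282452583), 23.198856353759766)
```

View pics/w6.png

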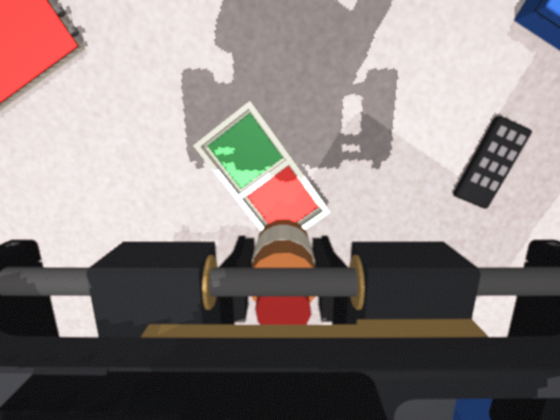

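The red bottle, at (284,280), is over the red bay at (283,200). I'll lower it.

```bash

python3 -m handwheel '[[0,0,-0.03,0,0,0],[0,0,-0.06,0,0,0],[0,0,-0.085,0,0,0],[0,0,-0.097,0,0,0],[0,0,-0.102,0,0,0],[0,0,-0.105,0,0,0],[0,0,-0.106,0,0,0],[0,0,-0.106,0,0,0]]'
python3 -m handwheel '[[0,0,0,0,0,0],[0,0,0,0,0,0],[0,0,0,0,0,0],[0,0,0,0,0,0],[0,0,0,0,0,0],[0,0,0,0,0,0],[0,0,0,0,0,0],[0,0,0,0,0,0]]'
```

```text
time_s: 19.45
position: [0.5464, -0.3828, 0.0469]
tcp_rot: [[-0.974, 0.225, 0.002], [0.225, 0.974, -0.002], [-0.003, -0.002, -1.0]]
force: [0.1, -0.2, 0.3]
opening: 0.372
grasp_force: 30.0
time_s: 20.12
position: [0.5458, -0.3823, 0.0461]
tcp_rot: [[-0.974, 0.225, 0.001], [0.225, 0.974, -0.001], [-0.001, -0.001, -1.0]]
force: [-0.6, 0.6, 4.2]
opening: 0.37
grasp_force: 30.0
```

```bash

python3 -m handwheel '[[0,0,0,0,0,0],[0,0,0,0,0,0],[0,0,0,0,0,0],[0,0,0.005,0,0,0],[0,0,0.02,0,0,0],[0,0,0.05,0,0,0],[0,0,0.08,0,0,0],[0,0,0.12,0,0,0]]' 0.05
python3 -m handwheel '[[-0.01,0.035,0,0,0,0],[-0.02,0.07,0,0,0,0],[-0.03,0.105,0,0,0,0],[-0.04,0.14,0,0,0,0],[-0.05,0.175,0,0,0,0],[-0.06,0.21,0,0,0,0],[-0.07,0.245,0,0,0,0],[-0.08,0.28,0,0,0,0]]' 0.25
python3 -m handwheel '[[-0.01,0.035,0,0,0,0],[-0.018,0.07,0,0,0,0],[-0.026,0.095,0,0,0,0],[-0.026,0.103,0,0,0,0],[-0.026,0.103,0,0,0,0],[-0.026,0.103,0,0,0,0],[-0.026,0.103,0,0,0,0],[-0.026,0.103,0,0,0,0]]'
python3 look.py .44 .001 .066 .08 .035 w7.png
```

```text
time_s: 20.78
position: [0.5441, -0.3807, 0.1644]
tcp_rot: [[-0.974, 0.225, -0.004], [0.225, 0.974, 0.004], [0.005, 0.003, -1.0]]
force: [-0.3, 0.1, 0.1]
opening: 0.527
grasp_force: 0.0
time_s: 21.45
position: [0.4648, -0.1005, 0.1659]
tcp_rot: [[-0.974, 0.225, 0.0], [0.225, 0.974, -0.0], [-0.0, -0.0, -1.0]]
force: [0.0, -0.5, -1.7]
opening: 0.627
grasp_force: 0.0
time_s: 22.12
position: [0.4406, -0.0004, 0.1656]
tcp_rot: [[-0.974, 0.227, 0.001], [0.227, 0.974, -0.001], [-0.001, -0.0, -1.0]]
force: [0.0, -0.0, 0.4]
opening: 0.63
grasp_force: 0.0
645 tcp [ 4.406e-01 -4.000e-04  1.656e-01] mean [0.4381 0.0015 0.0706]
((0.4389009475708008, 0.0013303161831572652), 0.011652551591396332) ((0.4387039244174957, 0.001507023349404335), (0.022322863340377808, 0.02179832011461258), 63.976810455322266)
```

View pics/w7.png

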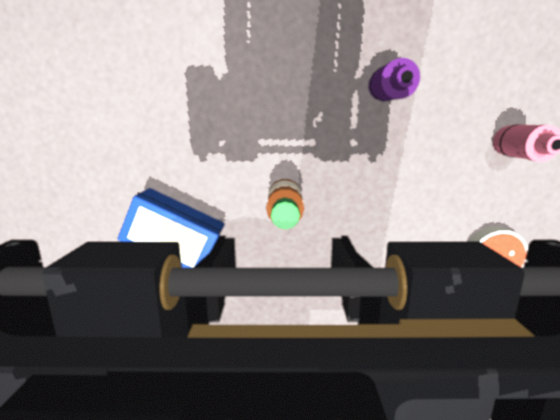

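The green cap, at (285,213), is centred and the slide box is clear of the fingers. I'll grip and carry it to the green bay.

```bash

python3 -m handwheel '[[-0.001,0,-0.03,0,0,0],[-0.001,0,-0.06,0,0,0],[-0.001,0,-0.09,0,0,0],[-0.001,0,-0.115,0,0,0],[-0.001,0,-0.124,0,0,0],[-0.001,0,-0.124,0,0,0],[-0.001,0,-0.124,0,0,0],[-0.001,0,-0.124,0,0,0]]'
python3 -m handwheel '[[0,0,0,0,0,0],[0,0,0,0,0,0],[0,0,0,0,0,0],[0,0,0,0,0,0],[0,0,0,0,0,0],[0,0,0,0,0,0],[0,0,0,0,0,0],[0,0,0,0,0,0]]' -1
python3 -m handwheel '[[0,0,0.03,0,0,0],[0,0,0.06,0,0,0],[0,0,0.09,0,0,0],[0,0,0.12,0,0,0],[0.005,-0.02,0.14,0,0,0],[0.008,-0.05,0.15,0,0,0],[0.01,-0.08,0.15,0,0,0],[0.015,-0.115,0.15,0,0,0]]'
python3 -m handwheel '[[0.005,-0.035,0,0,0,0],[0.01,-0.07,0,0,0,0],[0.015,-0.105,0,0,0,0],[0.02,-0.14,0,0,0,0],[0.025,-0.175,0,0,0,0],[0.03,-0.21,-0.01,0,0,0],[0.033,-0.245,-0.02,0,0,0],[0.037,-0.275,-0.03,0,0,0]]'
python3 -m handwheel '[[0.001,-0.012,-0.01,0,0,0],[0.001,-0.017,-0.01,0,0,0],[0.001,-0.017,-0.01,0,0,0],[0.001,-0.017,-0.01,0,0,0],[0.001,-0.017,-0.01,0,0,0],[0.001,-0.017,-0.01,0,0,0],[0.001,-0.017,-0.01,0,0,0],[0.001,-0.017,-0.01,0,0,0]]'
python3 look.py .519 -.394 .012 .025 .08 w8.png
```

```text
time_s: 22.83
position: [0.4393, 0.0005, 0.0425]
tcp_rot: [[-0.974, 0.225, 0.002], [0.225, 0.974, -0.001], [-0.002, -0.0, -1.0]]
force: [0.7, -0.3, 0.2]
opening: 0.619
grasp_force: 0.0
time_s: 23.5
position: [0.4388, 0.001, 0.0421]
tcp_rot: [[-0.974, 0.225, 0.001], [0.225, 0.974, -0.0], [-0.001, -0.0, -1.0]]
force: [-0.2, 1.6, 5.5]
opening: 0.369
grasp_force: 30.0
time_s: 24.17
position: [0.4529, -0.1141, 0.1926]
tcp_rot: [[-0.975, 0.223, 0.001], [0.223, 0.975, -0.0], [-0.001, 0.0, -1.0]]
force: [-0.3, 0.7, -1.6]
opening: 0.369
grasp_force: 30.0
time_s: 24.83
position: [0.4901, -0.3913, 0.1609]
tcp_rot: [[-0.974, 0.226, -0.0], [0.226, 0.974, -0.0], [0.0, -0.0, -1.0]]
force: [0.3, 0.3, 0.4]
opening: 0.372
grasp_force: 30.0
time_s: 25.5
position: [0.4918, -0.4052, 0.1522]
tcp_rot: [[-0.975, 0.224, 0.0], [0.224, 0.975, -0.0], [-0.0, -0.0, -1.0]]
force: [-0.4, -0.3, -1.0]
opening: 0.368
grasp_force: 30.0
1198 tcp [ 0.4918 -0.4052  0.1522] mean [ 0.4919 -0.3959  0.0163]
((0.5153641700744629, -0.395809143781662), 0.06331931054592133) ((0.5178240537643433, -0.39450401067733765), (0.11725126206874847, 0.06222344562411308), 23.277053833007812)
```

View pics/w8.png

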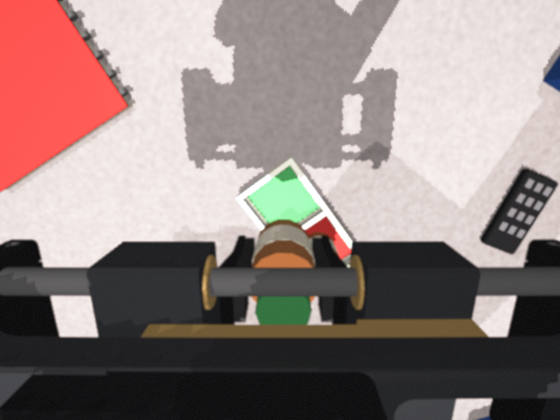

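The green bottle, at (284,280), is over the green bay at (283,197). I'll lower it.

```bash

python3 -m handwheel '[[0,0,-0.03,0,0,0],[0,0,-0.06,0,0,0],[0,0,-0.085,0,0,0],[0,0,-0.097,0,0,0],[0,0,-0.102,0,0,0],[0,0,-0.105,0,0,0],[0,0,-0.106,0,0,0],[0,0,-0.106,0,0,0]]'
python3 -m handwheel '[[0,0,0,0,0,0],[0,0,0,0,0,0],[0,0,0,0,0,0],[0,0,0,0,0,0],[0,0,0,0,0,0],[0,0,0,0,0,0],[0,0,0,0,0,0],[0,0,0,0,0,0]]'
```

```text
time_s: 26.22
position: [0.4923, -0.4069, 0.0468]
tcp_rot: [[-0.974, 0.225, 0.002], [0.225, 0.974, -0.002], [-0.002, -0.002, -1.0]]
force: [-0.6, -0.1, 0.4]
opening: 0.371
grasp_force: 30.0
time_s: 26.88
position: [0.4918, -0.4063, 0.0462]
tcp_rot: [[-0.974, 0.225, 0.001], [0.225, 0.974, -0.001], [-0.001, -0.001, -1.0]]
force: [1.0, 0.2, 5.7]
opening: 0.373
grasp_force: 30.0
```

```bash

python3 -m handwheel '[[0,0,0,0,0,0],[0,0,0,0,0,0],[0,0,0,0,0,0],[0,0,0.005,0,0,0],[0,0,0.02,0,0,0],[0,0,0.05,0,0,0],[0,0,0.08,0,0,0],[0,0,0.12,0,0,0]]' 0.05
python3 -m handwheel '[[-0.005,0.03,0,0,0,-0.06],[-0.01,0.06,0,0,0,-0.12],[-0.015,0.09,0,0,0,-0.18],[-0.02,0.12,0,0,0,-0.24],[-0.025,0.15,0,0,0,-0.3],[-0.03,0.18,0,0,0,-0.36],[-0.035,0.21,0,0,0,-0.42],[-0.04,0.24,0,0,0,-0.48]]' 0.6
python3 -m handwheel '[[-0.006,0.03,0,0,0,-0.06],[-0.006,0.05,0,0,0,-0.12],[-0.006,0.054,0,0,0,-0.18],[-0.006,0.054,0,0,0,-0.24],[-0.006,0.054,0,0,0,-0.3],[-0.006,0.054,0,0,0,-0.36],[-0.006,0.054,0,0,0,-0.42],[-0.006,0.054,0,0,0,-0.48]]'
python3 -m handwheel '[[0,0,0,0,0,-0.06],[0,0,0,0,0,-0.062],[0,0,0,0,0,-0.062],[0,0,0,0,0,-0.062],[0,0,0,0,0,-0.062],[0,0,0,0,0,-0.062],[0,0,0,0,0,-0.062],[0,0,0,0,0,-0.062]]'
python3 look.py .446 -.112 .033 .045 .055 w9.png
python3 - <<'E'
from rig import bot
print(bot.read_state()['joint_positions'].round(1))
E
```

```text
time_s: 27.55
position: [0.4902, -0.4046, 0.1644]
tcp_rot: [[-0.974, 0.225, -0.004], [0.225, 0.974, 0.004], [0.005, 0.004, -1.0]]
force: [0.2, -1.1, -0.2]
opening: 0.525
grasp_force: 0.0
time_s: 28.22
position: [0.451, -0.1646, 0.1657]
tcp_rot: [[-0.369, 0.93, 0.0], [0.93, 0.369, -0.0], [-0.0, 0.0, -1.0]]
force: [0.6, 1.2, 1.2]
opening: 0.796
grasp_force: 0.0
time_s: 28.88
position: [0.4454, -0.1119, 0.1657]
tcp_rot: [[0.549, 0.836, 0.0], [0.836, -0.549, -0.0], [-0.0, 0.0, -1.0]]
force: [0.3, 0.1, 1.1]
opening: 0.801
grasp_force: 0.0
time_s: 29.55
position: [0.4455, -0.112, 0.1656]
tcp_rot: [[0.644, 0.765, -0.0], [0.765, -0.644, 0.0], [-0.0, -0.0, -1.0]]
force: [-0.0, -0.0, 0.2]
opening: 0.8
grasp_force: 0.0
4741 tcp [ 0.4455 -0.112   0.1656] mean [ 0.4469 -0.11    0.035 ]
((0.4456852078437805, -0.11123718321323395), 0.04735981673002243) ((0.44579604268074036, -0.11137931048870087), (0.08303128182888031, 0.047870781272649765), 50.042694091796875)
[-28.1  25.4 110.1   0.   44.5  12. ]
```

View pics/w9.png

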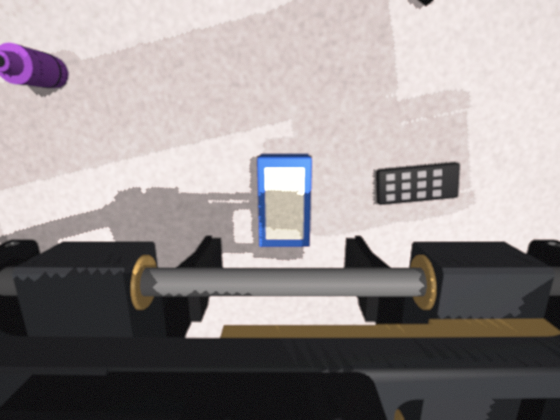

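The slide box, at (285,200), is aligned between the fingers with its label up. I'll descend so the fingertips stay 15 mm above the bench, then grip.

```bash

python3 -m handwheel '[[0,0.001,-0.03,0,0,0],[0,0.001,-0.06,0,0,0],[0,0.001,-0.09,0,0,0],[0,0.001,-0.115,0,0,0],[0,0.001,-0.126,0,0,0],[0,0.001,-0.126,0,0,0],[0,0.001,-0.126,0,0,0],[0,0.001,-0.126,0,0,0]]'
python3 -m handwheel '[[0,0,0,0,0,0],[0,0,0,0,0,0],[0,0,0,0,0,0],[0,0,0,0,0,0],[0,0,0,0,0,0],[0,0,0,0,0,0],[0,0,0,0,0,0],[0,0,0,0,0,0]]' -1
python3 -m handwheel '[[0,0,0.02,0,0,0],[0,0,0.05,0,0,0],[0,0,0.08,0,0,0],[0,0,0.11,0,0,0],[0,0,0.13,0,0,0],[0,0,0.14,0,0,0],[0,0,0.14,0,0,0],[0,0,0.14,0,0,0]]'
```

```text
time_s: 30.27
position: [0.446, -0.1112, 0.0401]
tcp_rot: [[0.644, 0.765, 0.001], [0.765, -0.644, -0.001], [0.0, 0.001, -1.0]]
force: [0.9, 1.2, -0.3]
opening: 0.801
grasp_force: 0.0
time_s: 30.93
position: [0.446, -0.1113, 0.0402]
tcp_rot: [[0.644, 0.765, 0.002], [0.765, -0.644, -0.001], [0.0, 0.002, -1.0]]
force: [0.1, -0.3, 6.7]
opening: 0.549
grasp_force: 30.0
time_s: 31.6
position: [0.4453, -0.1109, 0.1797]
tcp_rot: [[0.644, 0.765, 0.001], [0.765, -0.644, -0.0], [0.0, 0.001, -1.0]]
force: [-0.4, -0.3, -0.9]
opening: 0.549
grasp_force: 30.0
```

```bash

python3 -m handwheel '[[0.005,0.03,0,0,0,-0.03],[0.01,0.06,0,0,0,-0.06],[0.015,0.09,0,0,0,-0.09],[0.02,0.12,0,0,0,-0.12],[0.025,0.15,0,0,0,-0.15],[0.03,0.18,0,0,0,-0.18],[0.035,0.21,0,0,0,-0.21],[0.04,0.24,0,0,0,-0.24]]'
python3 -m handwheel '[[0.005,0.03,0,0,0,-0.03],[0.01,0.06,0,0,0,-0.06],[0.015,0.09,0,0,0,-0.09],[0.02,0.12,0,0,0,-0.12],[0.025,0.15,0,0,0,-0.15],[0.03,0.18,0,0,0,-0.18],[0.04,0.21,0,0,0,-0.22],[0.05,0.235,0,0,0,-0.26]]'
python3 -m handwheel '[[0,0.008,-0.01,0,0,0],[0,0.016,-0.02,0,0,0],[0,0.016,-0.03,0,0,0],[0,0.016,-0.03,0,0,0],[0,0.016,-0.03,0,0,0],[0,0.016,-0.03,0,0,0],[0,0.016,-0.03,0,0,0],[0,0.016,-0.03,0,0,0]]'
python3 look.py .536 .38 .012 .022 .09 w10.png
```

```text
time_s: 32.27
position: [0.4843, 0.1304, 0.1776]
tcp_rot: [[0.926, 0.378, -0.004], [0.378, -0.926, -0.0], [-0.004, -0.001, -1.0]]
force: [0.2, -0.1, -1.0]
opening: 0.548
grasp_force: 30.0
time_s: 32.93
position: [0.5341, 0.3657, 0.1768]
tcp_rot: [[0.991, -0.132, -0.004], [-0.132, -0.991, -0.002], [-0.004, 0.002, -1.0]]
force: [-0.2, -1.2, -1.2]
opening: 0.548
grasp_force: 30.0
time_s: 33.6
position: [0.536, 0.3794, 0.1504]
tcp_rot: [[0.992, -0.13, 0.001], [-0.13, -0.992, 0.0], [0.001, -0.001, -1.0]]
force: [-1.3, 0.6, -0.0]
opening: 0.548
grasp_force: 30.0
1545 tcp [0.536  0.3794 0.1504] mean [0.5699 0.3786 0.0166]
((0.5509390234947205, 0.37862953543663025), 0.06811898201704025) ((0.5513302087783813, 0.3790697455406189), (0.09842219948768616, 0.09642843157052994), 82.8177261352539)
```

View pics/w10.png

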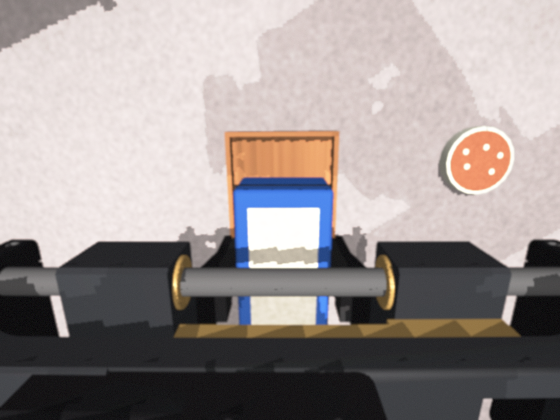

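The box, at (285,230), is aligned over the wooden tray. I'll lower it.

```bash

python3 -m handwheel '[[0,0,-0.03,0,0,0],[0,0,-0.06,0,0,0],[0,0,-0.085,0,0,0],[0,0,-0.097,0,0,0],[0,0,-0.102,0,0,0],[0,0,-0.105,0,0,0],[0,0,-0.106,0,0,0],[0,0,-0.106,0,0,0]]'
python3 -m handwheel '[[0,0,0,0,0,0],[0,0,0,0,0,0],[0,0,0,0,0,0],[0,0,0,0,0,0],[0,0,0,0,0,0],[0,0,0,0,0,0],[0,0,0,0,0,0],[0,0,0,0,0,0]]'
```

```text
time_s: 34.32
position: [0.5365, 0.3805, 0.0449]
tcp_rot: [[0.992, -0.129, 0.003], [-0.129, -0.992, 0.001], [0.002, -0.002, -1.0]]
force: [0.5, 0.6, -0.7]
opening: 0.549
grasp_force: 30.0
time_s: 34.98
position: [0.5359, 0.3802, 0.0442]
tcp_rot: [[0.992, -0.129, 0.001], [-0.129, -0.992, 0.0], [0.001, -0.001, -1.0]]
force: [-0.9, 0.5, 4.3]
opening: 0.55
grasp_force: 30.0
```

```bash

python3 -m handwheel '[[0,0,0,0,0,0],[0,0,0,0,0,0],[0,0,0,0,0,0],[0,0,0.005,0,0,0],[0,0,0.02,0,0,0],[0,0,0.05,0,0,0],[0,0,0.08,0,0,0],[0,0,0.12,0,0,0]]' 0.25
python3 -m handwheel '[[-0.02,0.02,0.03,0,0,0],[-0.04,0.04,0.06,0,0,0],[-0.06,0.06,0.08,0,0,0],[-0.08,0.08,0.08,0,0,0],[-0.1,0.1,0.08,0,0,0],[-0.12,0.12,0.08,0,0,0],[-0.14,0.14,0.08,0,0,0],[-0.16,0.16,0.08,0,0,0]]'
python3 - <<'E'
from h import *
s,a,d=snap('top'); s,b,d2=snap('scene')
P=cloud(d,cam('top'))
m=np.hypot(P[...,0]-.552,P[...,1]-.201)<.045; q=P[m&(P[...,2]>.009)&(P[...,2]<.025)]; print('dish',cv2.minAreaRect(q[:,:2].astype(np.float32))[0])
f=lambda p,x,y,r:cv2.resize(p[y-r:y+r,x-r:x+r],(295,295),interpolation=2)
cv2.imwrite('pics/end.png',np.vstack([np.hstack([f(a,276,153,35),f(a,440,208,35)]),np.hstack([f(a,140,210,70),f(b,235,260,50)])]))
E
```

```text
time_s: 35.65
position: [0.5338, 0.3791, 0.1624]
tcp_rot: [[0.992, -0.129, -0.005], [-0.129, -0.992, -0.002], [-0.005, 0.003, -1.0]]
force: [0.0, 0.7, -0.3]
opening: 0.623
grasp_force: 0.0
time_s: 36.32
position: [0.3742, 0.5407, 0.2438]
tcp_rot: [[0.992, -0.129, -0.0], [-0.129, -0.992, -0.0], [-0.0, 0.0, -1.0]]
force: [0.5, 0.2, -0.3]
opening: 0.625
grasp_force: 0.0
dish (0.5509417057037354, 0.2004106193780899)
```

View pics/end.png

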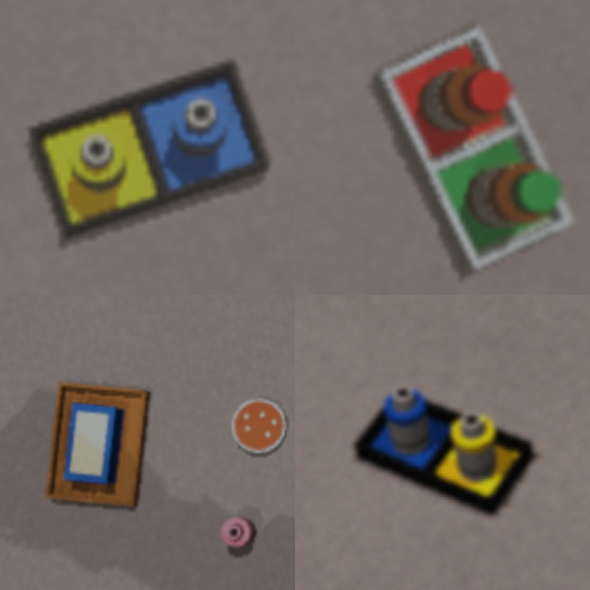

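The end view shows everything upright in its own bay: objectives at (97,155) and (200,115), bottles at (490,90) and (537,190). The slide box lies flat with its label up at (90,445), and the dish has not moved.

```bash
python3 -c "
from rig import bot
print(bot.hand_in())"
```

```text
the job is handed in; nothing more can be done
None
```

The job is handed in at about 36 s: both objectives and both bottles stand upright in their matching bays, the slide box lies flat and label up in the wooden tray, and the dish was not moved.

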